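Lock a printing block in the caliper-jaw proofing jig

ROBOT

A 7-joint arm with a two-finger parallel gripper is mounted at the origin on the work surface. World frame = base frame: x ahead of the robot, y to its left, z up, the work surface at z = 0. Lengths are in m, angles in rad, forces in N, time in s.
With the tool pointing down it reaches from about 0.35 to 0.9 m from the base axis. Payload 19.9 kg.
Tool frame: the origin (TCP) lies between the finger pads; the fingertips stand 22 mm ahead of it and the grasp point (between the pads) lies 3 mm ahead of it; z points along the fingers, y is the line along which they close (so a half turn about z gives the same grasp; the last joint's range is limited). The gripper opens to 85 mm and grips with 20 to 120 N. Pads are 22 mm wide; open, the fingers measure 114 mm over their backs; the gripper's body (76 mm by 85 mm) begins 54 mm behind the grasp point. The pads swing forward as they close: fully open they stand 13 mm farther back than shut.
Start: joints at [-1.163, 0.417, -0.01, 1.614, 0.005, 1.111, -0.053], TCP at [0.272, 0.563, 0.253] pointing down, gripper open.
Joint ranges: [-2.81, 2.81], [-0.39, 2.02], [-1.27, 1.25], [0.06, 2.57], [-1.19, 4.33], [0.19, 2], [-2.82, 2.82]. Speed limits (rad/s): [1.89, 1.89, 2.39, 2.39, 3.01, 3.01, 3.01].

INTERFACE

Orientations are given as a rotation vector (axis times angle).
In Python, from cell import * gives the robot as it stands.
- The arm moves only by the tool drive_tool, never from a script. Its argument "moves" is a list of rows, each a list of 7 numbers: the turn, a rotation vector about the tool's x, y, z in degrees, then the shift along the tool's x, y, z in mm, then the opening, from 0 (shut) to 1 (fully open). A call has 1 to 5 rows; each row shifts and turns the commanded pose from where the row before left it, along the tool's axes as they then stand; what a row does not reach is not made up. A row lasts 1/12 s, in which the tool goes at most 41.7 mm and 7.16 degrees, less where a joint would pass 70% of its speed; a pose out of reach is approached as far as the arm can. A call with a gripper value outside its range is refused whole. The fingers move at their own pace and stop on an object; "newtons" is the grip in N (left out, the last holds). Time passes only in rows, so rows that do not move let the fingers close. It gives the time, the measured TCP pose, the force, the opening and the grip force at its end, in the units of the state.
- observe(): the state, without advancing time (a new reading comes with each control period).
- get_image(name): name is "scene" or "top" or "wrist"; returns (picture, depth): 420x560x3 uint8, red, green, blue; 420x560 float32, m along the optical axis (not along the pixel's ray), 0 where there is no reading.
- camera_params(name): a dict with "fx", "fy", "cx", "cy" (pixels), "k1" (the pictures are not rectified: a ray, as slopes to the right and down, at radius r is drawn at 1 + k1 r^2 times it, then the intrinsics apply), "T" (4x4, takes a point from camera to world coordinates); the wrist camera has in their place "tool_from_camera" (4x4, takes a point from camera to tool coordinates, whose origin is the TCP and whose axes are the flange's). Camera axes: x right, y down, z forward; pixel columns grow to the right and rows downward; lengths in m; the calibration is good to about 2 mm. A picture is of the moment at which its call begins: read the wrist's pose just before it. camera_params takes no time and is no camera call.
- hand_in(): hands the job in; it is judged then, once.
The state is a dict: "clock": time; "q": joint angles; "joint_vel": joint speeds; "joint_torque": joint torques, N m; "eef_pos": TCP position; "eef_rot": TCP orientation; "force": force on the tool from outside, world axes, zero at the start; "wrist_torque": the same for the moment, N m; "finger_gap": finger opening in m; "grip_force": force on a finger pad.
Only numpy, scipy, OpenCV 4.12 (cv2) and the standard library are available. Lean on these libraries where they do the work, as an engineer would, in place of code of your own. Each camera call takes 0.05 s, during which the arm holds its last target. There are 200 camera calls.

TASK

Lay the blue printing block flat, blue face up, in the middle of the proofing jig's bed, lengthwise between its two jaws, and let go of it (slide the jaw back first if the gap is too narrow). Then slide the jaw with the orange tab shut until the block is held firmly and squarely against the fixed jaw and the brass spring pad is pressed in about half-way (never to its stop), and after that lower the clear lid gently until it is fully closed. Leave everything else on the table where it is.

Things in the scene. Friction and masses are not known exactly. Their poses are not given: they have to be found in the camera images.
- jig: Proofing jig fixed to the table: dark steel bed 165 x 290 mm, top 18 mm above the table, with a fixed jaw, a sliding jaw and a hinged clear lid. Origin: on the table, on the jaws' centre line (bright strip); the bed spans x -75 to 90, y -90 to 200 mm. x: from the front (robot) edge to the hinge edge; y: along the slide, from fixed jaw to orange tab; z up.
- fixed_jaw: Fixed steel jaw at the right-hand end of the bed, 60 mm wide (jig x), 14 thick, 22 high above the bed. Origin: foot of the middle of its gripping face, at bed level (jig x 0, y -70, z 18 mm); the face looks to jig +y.
- carriage (a joint): Sliding steel jaw, m along jig -y: 0 = fully open (150 mm between the fixed jaw and the unpressed brass pad), grows as it closes, up to 0.075. Gap = 0.150 - value + pad value. With the 100 mm block against the fixed jaw the pad touches at 0.050; each further mm presses the pad in 1 mm. About 10 N of friction: it stays where it is left.
- jaw_tab (a point): Grip point of the upright orange tab that moves the sliding jaw: on the tab's axis, 56 mm above the table (jig x 0, y = 180 mm - carriage value). Tab 44 mm (jig x) x 16 mm (jig y), top 73 mm above the table. The back of the 22 mm high steel jaw is 61 mm from the tab's axis towards the block, joined to it by a low neck.
- pad (a joint): Brass spring pad, 56 mm wide, 21 mm high above the bed, on the front of the sliding jaw, in m: 0 = out (unpressed), 0.016 = pressed in to its stop. Spring: 1.6 N at 0, rising 0.4 N per mm (4.8 N half-way). It must end between 0.004 and 0.0145.
- lid (a joint): Clear lid in an aluminium frame, 145 mm wide along jig y, hinged on the far side of the bed, rad: 0 = fully closed, level, underside about 4 mm above the block; grows as it opens upward and away, stops at 1.9. A stiff hinge (0.45 N m, about 2.5 N at the bar): it stays at any angle. The panel reaches 10 to 138 mm from the hinge axis.
- lid_bar (a point): Middle of the lid's red handle bar, round, 12 mm diameter, 112 mm long, parallel to the hinge (jig y), 180 mm from the hinge axis. 36 mm of open space between bar and panel, but for two 8 mm arms 50 mm to each side of the middle. Lid closed: at jig x -102, y -17.5, z 50 mm.
- lid_hinge (a point): Middle of the lid's hinge axis (parallel to jig y), at jig x 78, y -17.5, z 50 mm.
- blue_block: The block to lock up: plywood printing block with a blue face and pale leaf pattern, 58 (x) x 100 (y, long) x 24 mm (z), about 0.14 to 0.28 kg. Origin: centre of its underside; z up. Lies face up on the table. Either end may go to the fixed jaw.
- yellow_block: Bystander: block of the same size with a yellow striped face. Origin: centre of its underside.
- baren: Bystander: wooden hand baren, disc of 96 mm diameter and 12 mm thick with a handle to 35 mm height. Origin: centre of its underside.
- brayer: Bystander: ink roller lying flat; blue roller of 36 mm diameter, 90 mm long across, at its +x end, red handle to -x; 158 mm long, 111 mm wide over its frame. Origin: on the table, 85 mm from the handle's end.
- ink_tin: Bystander: round blue tin, 72 mm diameter, 55 mm high. Origin: centre of its underside.
- coffee_cup: Bystander: green takeaway cup with white lid, 82 mm diameter, 98 mm high. Origin: centre of its underside.
- wipes_pack: Bystander: turquoise pack 110 (x) x 190 (y) x 62 mm high. Origin: centre of its underside.
- tape_roll: Bystander: roll of yellow tape lying flat, 100 mm diameter, 24 mm high. Origin: centre of its underside.
Not all that is in view belongs to the job. Leave any grey or pink look-alike of the blue_block alone.

How it is judged:
By the outcome, as a careful person would: the job done as asked, in the order asked, and still so for the second after the job is handed in, with the robot touching nothing.
It also fails if it takes over 72 s, if anything falls off the work surface, if the arm or the gripper's body presses on something with over 40 N, if the wrist force passes 120 N, or if a joint passes its speed limit or range.

## Working session

There is one attempt and no reset: what is moved stays moved. The work goes in short steps, Python scripts to look and compute and a tool call to move; the robot and the scene stay as the last step left them, time stands still between calls to the robot, and variables do not carry over. Pictures are saved under pics/ and viewed, at most 15 in all, crops included, and the job is handed in when it is done.

Besides the shell and the picture viewer there is one more tool, called after ">>>" as name([rows], argument=value, ...), one row to a line, values as JSON. drive_tool: Moves the arm, as the interface text tells. Its arguments: {"type":"object","properties":{"moves":{"type":"array"},"newtons":{"type":"number"}},"required":["moves"]}

```bash
ls; mkdir -p pics; cat > h.py <<'E'
from cell import *
import numpy as np, cv2
from scipy.spatial.transform import Rotation as R
def shot(name,fn):
    s=observe(); im,d=get_image(name); cv2.imwrite('pics/'+fn,im[:,:,::-1]); np.savez('pics/'+fn+'.npz',im=im,d=d,p=s['eef_pos'],r=s['eef_rot']); return im,d,s
def cam(name,s=None):
    c=camera_params(name)
    if 'T' in c: return c,np.array(c['T'])
    T=np.eye(4);T[:3,:3]=R.from_rotvec(s['eef_rot']).as_matrix();T[:3,3]=s['eef_pos']
    return c,T@np.array(c['tool_from_camera'])
def rays(c,T,uv):
    K=np.array([[c['fx'],0,c['cx']],[0,c['fy'],c['cy']],[0,0,1]])
    n=cv2.undistortPoints(np.array(uv,float).reshape(-1,1,2),K,np.array([c['k1'],0,0,0.]))[:,0]
    d=np.c_[n,np.ones(len(n))]
    return T[:3,3],d@T[:3,:3].T
def onplane(c,T,uv,z):
    o,d=rays(c,T,uv); return o+d*((z-o[2])/d[:,2])[:,None]
E
python3 - <<'E'
from h import *
print(observe())
for n in ['scene','top']:
    im,d,s=shot(n,n+'0.png'); c,T=cam(n); print(n,c['k1'],T.round(3).tolist(), (d>0).mean())
E
```

```text
pics
{'clock': 0.0, 'q': array([-1.16251584,  0.41795612, -0.01032454,  1.61415038,  0.00467442,
        1.11068717, -0.05297932]), 'joint_vel': array([ 0.00111285, -0.00106104,  0.00096784, -0.00086187,  0.00056292,
       -0.00130448,  0.00065255]), 'joint_torque': array([-5.80966407e-04, -8.64432693e+01,  6.78604916e-01, -4.34903204e+01,
        1.90576451e-02,  7.21531513e-03, -4.36837126e-05]), 'eef_pos': array([0.27158668, 0.56256818, 0.25268129]), 'eef_rot': array([-7.00470260e-01, -3.06229462e+00,  1.81999604e-03]), 'force': array([-0.28129257,  0.00812402, -0.35030067]), 'wrist_torque': array([-0.01189975,  0.0318648 ,  0.04599386]), 'grip_force': 0.0, 'finger_gap': 0.08504200913595517}
scene 0.06274487640977279 [[-0.267, 0.744, -0.612, 1.347], [0.964, 0.214, -0.16, 0.227], [0.012, -0.633, -0.774, 1.157], [0.0, 0.0, 0.0, 1.0]] 0.995829081632653
top -0.0978738143511814 [[0.027, -0.994, 0.106, 0.411], [-1.0, -0.026, 0.006, -0.006], [-0.003, -0.106, -0.994, 0.965], [0.0, 0.0, 0.0, 1.0]] 0.9960119047619047
```

View pics/top0.png

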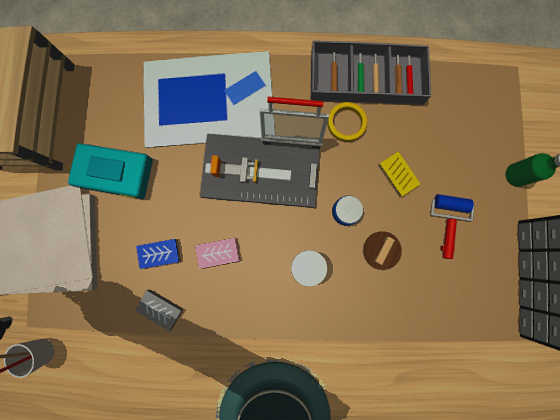

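View pics/scene0.png

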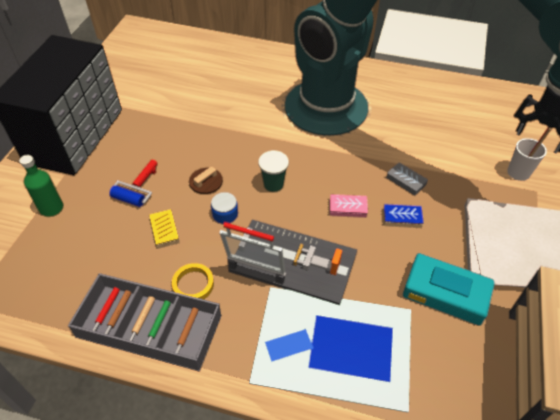

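The top view shows the blue block at about (158,254). The jig bed is around (262,170), with the orange tab at (215,165), the brass pad at (256,170), the fixed jaw at (313,175) and the lid bar at (295,101). The pink (217,253) and grey (160,310) blocks are look-alikes to leave alone.

```bash
cat > m.py <<'E'
from h import *
def comp(mask,seed):
    n,l,st,ce=cv2.connectedComponentsWithStats(mask.astype(np.uint8))
    best=min(range(1,n),key=lambda i:np.hypot(*(ce[i]-seed))+ (999 if st[i,4]<25 else 0)); return (l==best)
def hsv(im): return cv2.cvtColor(im,cv2.COLOR_RGB2HSV).astype(int)
E
python3 - <<'E'
from m import *
z=np.load('pics/top0.png.npz');im,d=z['im'],z['d'];H=hsv(im);c,T=cam('top')
def pl(mask,zz,seed,close=0):
    m=comp(mask,seed).astype(np.uint8)
    if close:m=cv2.morphologyEx(m,cv2.MORPH_CLOSE,np.ones((close,close)))
    k=max(cv2.findContours(m,0,2)[0],key=cv2.contourArea)
    b=cv2.boxPoints(cv2.minAreaRect(k)); P=onplane(c,T,b,zz)[:,:2]
    return m,b,P
h,s,v=H[...,0],H[...,1],H[...,2]
m,b,P=pl((h>105)&(h<130)&(s>120)&(v>60),.024,(158,254),7)
print('blue',P.round(4).tolist(),P.mean(0),np.linalg.norm(np.roll(P,1,0)-P,axis=1))
m,b,P=pl((h>3)&(h<18)&(s>180)&(v>150),.073,(215,165))
print('tab',b.tolist(),P.round(4).tolist(),P.mean(0),np.linalg.norm(np.roll(P,1,0)-P,axis=1))
m,b,P=pl((s<60)&(v<110)&(v>40),.018,(250,180),15)
print('bed',b.tolist(),P.round(4).tolist(),P.mean(0),np.linalg.norm(np.roll(P,1,0)-P,axis=1))
cv2.imwrite('pics/crop0.png',cv2.resize(im[80:220,190:350,::-1],(800,700)[:2] if 0 else (684,598),interpolation=cv2.INTER_CUBIC))
def mid(n,seed):
    z=np.load(f'pics/{n}0.png.npz');H=hsv(z['im']);m=comp(((H[...,0]<6)|(H[...,0]>174))&(H[...,1]>150)&(H[...,2]>90),seed)
    k=max(cv2.findContours(m.astype(np.uint8),0,2)[0],key=cv2.contourArea);b=cv2.boxPoints(cv2.minAreaRect(k))
    ys,xs=np.nonzero(m);p=np.c_[xs,ys].mean(0);u=np.linalg.svd(np.c_[xs,ys]-p,full_matrices=False)[2][0];t=(np.c_[xs,ys]-p)@u
    c,T=cam(n);o,dd=rays(c,T,[p,p+u*t.min(),p+u*t.max()]);return o,dd,p,z['d'][m]
o1,d1,p1,q1=mid('top',(295,101));o2,d2,p2,q2=mid('scene',(247,231));print(p1,p2,np.median(q1))
for i,j in((0,0),(1,2),(2,1),(1,1),(2,2)):
    A=np.c_[d1[i],-d2[j]];t=np.linalg.lstsq(A,o2-o1,rcond=None)[0];a,bb=o1+t[0]*d1[i],o2+t[1]*d2[j];print(i,j,(a+bb)/2,np.linalg.norm(a-bb))
# depth cloud of the bar
E
```

```text
blue [[0.4102, 0.3562], [0.4308, 0.2586], [0.3751, 0.2454], [0.3542, 0.3424]] [0.39256679 0.3006242 ] [0.05764132 0.0997679  0.05730866 0.09920148]
tab [[209.79266357421875, 171.8658447265625], [211.68292236328125, 154.8536376953125], [217.39022827148438, 155.48779296875], [215.49996948242188, 172.5]] [[0.5895, 0.1692], [0.6308, 0.1668], [0.6295, 0.153], [0.5883, 0.1555]] [0.60953294 0.16112459] [0.01371816 0.04136123 0.01379715 0.04132605]
bed [[199.5453338623047, 197.11512756347656], [208.4370574951172, 97.08329772949219], [328.1798095703125, 107.72709655761719], [319.2880859375, 207.75892639160156]] [[0.5359, 0.2027], [0.7975, 0.1941], [0.7759, -0.1154], [0.517, -0.096]] [0.65656073 0.04631804] [0.29928429 0.26174844 0.31022839 0.25959874]
[295.49652778 101.25      ] [249.07722008 231.37451737] 0.76016116
0 0 [ 0.70631331 -0.02383986  0.22783397] 0.0036583878890836226
1 2 [0.7098587  0.03093745 0.2281195 ] 0.0022178440543940974
2 1 [ 0.70336146 -0.08012723  0.2295652 ] 0.002638161050593813
1 1 [ 0.71397657 -0.02004463  0.26447692] 0.1027392313414185
2 2 [ 0.70057104 -0.02601313  0.21436016] 0.10876511327764972
```

View pics/crop0.png

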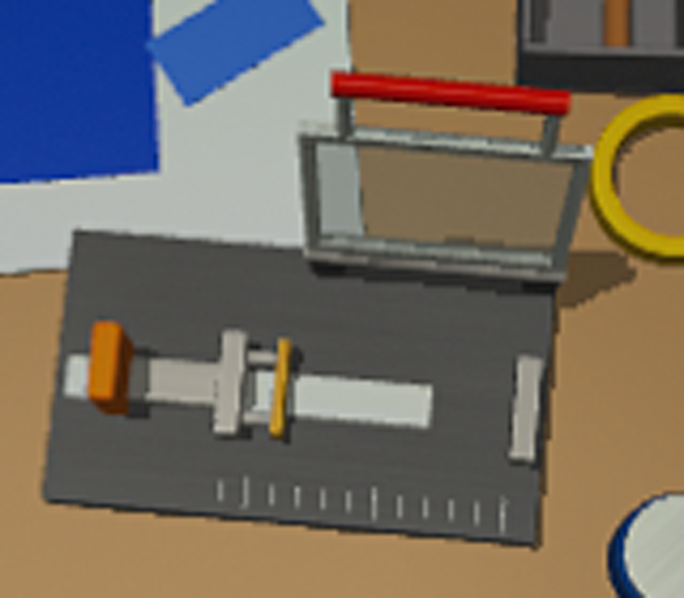

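The crop shows bed corners at front-left (45,499), back-left (75,230), front-right (538,545), and back-right about (556,285). The lid stands roughly upright. I'll fit the jig pose from these.

```bash
cat > jig.py <<'E'
from m import *
c,T=cam('top')
k=160/684; f=lambda p:np.array(p)*k+np.array([190,80])+ (k-1)/2
B=onplane(c,T,[f(p) for p in [(45,499),(75,230),(538,545)]],.018)[:,:2]
J=np.array([(-75,200),(90,200),(-75,-90)])/1000
a=J-J.mean(0);b=B-B.mean(0)
th=np.arctan2((a[:,0]*b[:,1]-a[:,1]*b[:,0]).sum(),(a*b).sum())
Rm=np.array([[np.cos(th),-np.sin(th)],[np.sin(th),np.cos(th)]]);t=B.mean(0)-Rm@J.mean(0)
def w2j(p):return (np.atleast_2d(p)[:,:2]-t)@Rm
def j2w(p):return np.atleast_2d(p)[:,:2]@Rm.T+t
if __name__=='__main__':
    print('yaw',np.degrees(th),'t',t,'res',(J@Rm.T+t-B)*1e3)
    print('bar',w2j([[.7063,-.0238],[.7099,.0309],[.7034,-.0801]])*1e3)
    print('tab',w2j([.6095,.1611])*1e3)
    # fixed jaw top z .040, face edge (left) ; pad top z .039 face (right edge)
    print('fjaw face',w2j(onplane(c,T,[f((516,356)),f((510,458))],.040))*1e3)
    print('fjaw back',w2j(onplane(c,T,[f((542,360)),f((533,461))],.040))*1e3)
    print('pad face',w2j(onplane(c,T,[f((291,340)),f((284,437))],.039))*1e3)
    print('jaw back',w2j(onplane(c,T,[f((224,332)),f((214,432))],.040))*1e3)
    print('strip',w2j(onplane(c,T,[f((432,386)),f((430,428)),f((68,356)),f((64,396))],.018))*1e3)
    print('target',j2w([0,-.013]), observe()['eef_pos'])
E
python3 jig.py
```

```text
yaw -3.6089870317624935 t [ 0.59888891 -0.00217122] res [[-1.2356173   0.89387647]
 [ 1.25083291 -0.13614747]
 [-0.01521561 -0.757729  ]]
bar [[108.55954863 -14.82467884]
 [108.70920503  39.99345322]
 [109.20921933 -71.19557495]]
tab [[  0.31260401 163.61536426]]
fjaw face [[ 29.99160345 -66.34579283]
 [-29.38667789 -67.68585261]]
fjaw back [[ 29.01119082 -81.39943994]
 [-29.93188955 -80.87555284]]
pad face [[ 28.08287881  63.21987236]
 [-28.60325855  61.71691995]]
jaw back [[ 29.19230302 102.03913577]
 [-29.40462412 101.7769329 ]]
strip [[ 12.83072975 -19.95660942]
 [-12.15004122 -20.94895354]
 [ 12.09491821 195.32380223]
 [-11.97041568 194.94231725]]
target [[ 0.5980706  -0.01514544]] [0.27163635 0.56256405 0.25272746]
```

```bash
sed -i 's/^def w2j/t=t+Rm@np.array([0,.0025])\ndef w2j/' jig.py; cat > go.py <<'E'
from jig import *
import sys
def go(x,y,z,yaw):
    "yaw = world deg of tool y axis (mod 180); prints turn about tool z, tilt error, and shift in tool axes after turn"
    s=observe();M=R.from_rotvec(s['eef_rot']).as_matrix();p=s['eef_pos']
    cur=np.degrees(np.arctan2(M[1,1],M[0,1]));dy=(yaw-cur+90)%180-90
    M2=R.from_euler('z',dy,degrees=True).as_matrix()@M
    # levelling turn in tool axes so that z is exactly down
    tilt=np.degrees(np.cross([0,0,1],M.T@np.array([0,0,-1])))
    print('t %.2f'%s['clock'],'pos',p.round(4),'yaw %.2f'%cur,'F',np.round(s['force'],1),'gap %.4f grip %.1f'%(s['finger_gap'],s['grip_force']),'q7 %.2f'%s['q'][6])
    print('turn z %.2f'%-dy,'level xy',tilt[:2].round(2),'shift mm',(M2.T@(np.array([x,y,z])-p)*1e3).round(1))
def goj(x,y,z,yaw): # jig mm, jig deg
    w=j2w([x/1e3,y/1e3])[0];go(*w,z/1e3,yaw+np.degrees(th))
E
python3 -c "
from go import *
go(.3926,.3006,.12,13.1)"
```

```text
t 0.10 pos [0.2716 0.5626 0.2527] yaw 64.23 F [ 0.1 -0.   0.3] gap 0.0851 grip 0.0 q7 -0.05
turn z 51.13 level xy [-0.06  0.01] shift mm [-282.5   58.6  132.7]
```

>>> drive_tool([
  [0, 0, 6.4, 0, 0, 16, 1],
  [0, 0, 6.4, 0, 0, 16, 1],
  [0, 0, 6.4, 0, 0, 16, 1],
  [0, 0, 6.4, 0, 0, 16, 1],
  [0, 0, 6.4, 0, 0, 16, 1],
], newtons=40)

```text
clock: 0.52
eef_pos: [0.2717, 0.5626, 0.1722]
eef_rot: [1.525, 2.746, -0.001]
force: [-0.4, 0.1, 0.7]
finger_gap: 0.0856
grip_force: 0.0
```

>>> drive_tool([
  [0, 0, 6.4, 0, 0, 16, 1],
  [0, 0, 6.4, 0, 0, 16, 1],
  [0, 0, 6.4, 0, 0, 16, 1],
  [0, 0, 0, -35, 7, 1, 1],
  [0, 0, 0, -35, 7, 1, 1],
])

```text
clock: 0.93
eef_pos: [0.2998, 0.4974, 0.1215]
eef_rot: [1.952, 2.461, -0.004]
force: [1.9, 0.9, 0.1]
finger_gap: 0.0856
grip_force: 0.0
```

>>> drive_tool([
  [0, 0, 0, -35, 7, 0, 1],
  [0, 0, 0, -35, 7, 0, 1],
  [0, 0, 0, -35, 7, 0, 1],
  [0, 0, 0, -35, 7, 0, 1],
  [0, 0, 0, -35, 7, 0, 1],
])

```text
clock: 1.35
eef_pos: [0.375, 0.3335, 0.1232]
eef_rot: [1.955, 2.459, -0.0]
force: [1.4, 0.2, -0.4]
finger_gap: 0.0853
grip_force: 0.0
```

>>> drive_tool([
  [0, 0, 0, -35, 7, 0, 1],
  [0, 0, 0, -2, 2, 0, 1],
  [0, 0, 0, 0, 0, 0, 1],
])

```text
clock: 1.6
eef_pos: [0.3929, 0.2992, 0.1233]
eef_rot: [1.959, 2.455, -0.0]
force: [-0.8, -0.1, 0.7]
finger_gap: 0.0854
grip_force: 0.0
```

```bash
python3 -c "
from go import *
go(.3926,.3006,.025,13.1)
im,d,s=shot('wrist','w1.png')
c,T=cam('wrist',s)
H=hsv(im);m=(H[...,0]>105)&(H[...,0]<130)&(H[...,1]>120)&(H[...,2]>60)
m=cv2.morphologyEx(m.astype(np.uint8),cv2.MORPH_CLOSE,np.ones((25,25)))
k=max(cv2.findContours(m,0,2)[0],key=cv2.contourArea);b=cv2.boxPoints(cv2.minAreaRect(k));print(b.tolist())
P=onplane(c,T,b,.024)[:,:2];print(P.tolist(),P.mean(0),np.linalg.norm(np.roll(P,1,0)-P,axis=1))
"
```

```text
t 1.60 pos [0.3929 0.2992 0.1233] yaw 12.81 F [-0.8 -0.1  0.7] gap 0.0854 grip 0.0 q7 -0.38
turn z -0.29 level xy [0.   0.03] shift mm [ 1.4  0.  98.3]
[[244.0, 145.0], [325.0, 145.0], [325.0, 271.0], [244.0, 271.0]]
[[0.3523885535720493, 0.3432827527007266], [0.40729304071822653, 0.3558356697136342], [0.4330922996910439, 0.26041924880462586], [0.37050306137035166, 0.24610310101857513]] [0.39081924 0.30141019] [0.09885353 0.05632121 0.09884278 0.06420564]
```

View pics/w1.png

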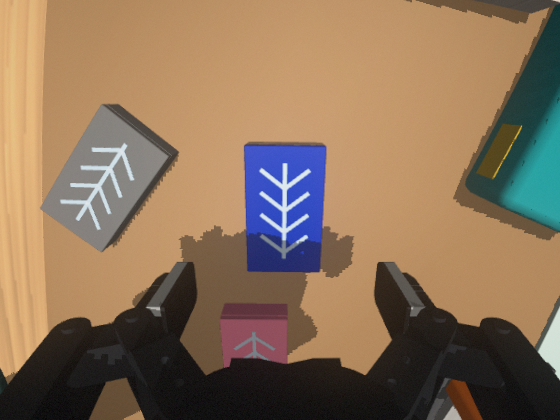

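The wrist view shows the blue block at (284,208), centred between the fingers. I'll descend, grip and lift.

>>> drive_tool([
  [0, 0, -0.3, 1, 0, 25, 1],
  [0, 0, 0, 0, 0, 25, 1],
  [0, 0, 0, 0, 0, 25, 1],
  [0, 0, 0, 0, 0, 18, 1],
  [0, 0, 0, 0, 0, 6, 1],
])

```text
clock: 2.07
eef_pos: [0.3898, 0.3025, 0.0218]
eef_rot: [-1.946, -2.465, 0.005]
force: [0.6, -1.4, 0.3]
finger_gap: 0.0852
grip_force: 0.0
```

>>> drive_tool([
  [0, 0, 0, 0, 0, 0, 0.3],
  [0, 0, 0, 0, 0, 0, 0.3],
  [0, 0, 0, 0, 0, 0, 0.3],
  [0, 0, 0, 0, 0, 0, 0.3],
  [0, 0, 0, 0, 0, 0, 0.3],
])

```text
clock: 2.48
eef_pos: [0.3919, 0.3027, 0.0253]
eef_rot: [1.948, 2.464, 0.003]
force: [-0.9, 0.3, 9.7]
finger_gap: 0.0571
grip_force: 44.3
```

>>> drive_tool([
  [0, 0, 0, 0, 0, -15, 0.3],
  [0, 0, 0, 0, 0, -25, 0.3],
  [0, 0, 0, 0, 0, -30, 0.3],
  [0, 0, 0, 0, 0, -30, 0.3],
  [0, 0, 0, 0, 0, -10, 0.3],
])

```text
clock: 2.9
eef_pos: [0.3927, 0.303, 0.1384]
eef_rot: [1.949, 2.463, 0.008]
force: [0.8, 1.4, -1.4]
finger_gap: 0.0573
grip_force: 44.6
```

```bash
python3 -c "
from go import *
goj(0,-14,110,0)
im,d,s=shot('wrist','w2.png')"
```

```text
t 2.90 pos [0.3927 0.303  0.1384] yaw 13.31 F [ 0.8  1.4 -1.4] gap 0.0573 grip 44.6 q7 -0.38
turn z 16.92 level xy [ 0.24 -0.14] shift mm [-303.1  224.9   28.6]
```

View pics/w2.png

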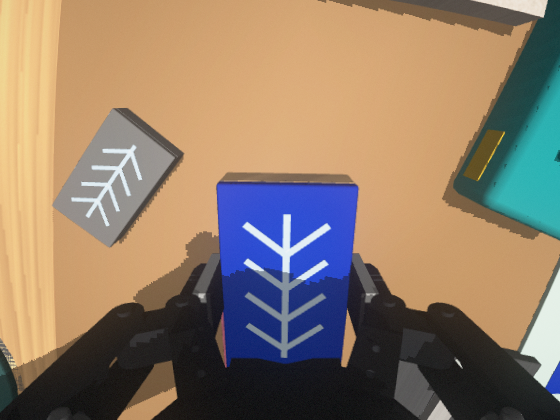

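The block is held squarely in the gripper, with its blue face at about (287,270). I'll carry it to the jig.

>>> drive_tool([
  [0.2, 0, 5.6, 0, 0, 0, 0.3],
  [0, 0, 5.6, 0, 0, 0, 0.3],
  [0, 0, 5.7, 0, 0, 0, 0.3],
  [0, 0, 0, -20, 15, 0, 0.3],
  [0, 0, 0, -30, 22, 0, 0.3],
])

```text
clock: 3.37
eef_pos: [0.424, 0.2518, 0.1332]
eef_rot: [-2.282, -2.155, 0.006]
force: [1.7, 0.3, -2.5]
finger_gap: 0.0572
grip_force: 44.5
```

>>> drive_tool([
  [0, 0, 0, -30, 22, 0, 0.3],
  [0, 0, 0, -30, 22, 0, 0.3],
  [0, 0, 0, -30, 22, 0, 0.3],
  [0, 0, 0, -30, 22, 0, 0.3],
  [0, 0, 0, -30, 22, 0, 0.3],
])

```text
clock: 3.78
eef_pos: [0.5261, 0.0916, 0.133]
eef_rot: [-2.288, -2.15, 0.006]
force: [-0.2, 1.4, -3.1]
finger_gap: 0.0569
grip_force: 44.5
```

>>> drive_tool([
  [0, 0, 0, -30, 22, 0, 0.3],
  [0, 0, 0, -30, 22, 0, 0.3],
  [0, 0, 0, -30, 22, 0, 0.3],
  [0, 0, 0, -13, 12, 0, 0.3],
  [0, 0, 0, 0, 0, 0, 0.3],
])

```text
clock: 4.2
eef_pos: [0.5985, -0.019, 0.1326]
eef_rot: [-2.295, -2.145, 0.007]
force: [-0.8, -0.5, -2.7]
finger_gap: 0.0571
grip_force: 44.5
```

```bash
python3 -c "
from go import *
goj(0,-14,45,0)
shot('wrist','w3.png');shot('top','t3.png')
import cv2
a=cv2.imread('pics/w3.png');b=cv2.imread('pics/t3.png')[80:230,190:390]
cv2.imwrite('pics/v3.png',np.vstack([cv2.resize(a,(400,300)),cv2.resize(b,(400,300),interpolation=2)]))"
```

```text
t 4.20 pos [ 0.5985 -0.019   0.1326] yaw -3.86 F [-0.8 -0.5 -2.7] gap 0.0571 grip 44.5 q7 0.11
turn z -0.25 level xy [-0.18  0.18] shift mm [ 5.6 -0.4 87.6]
```

View pics/v3.png

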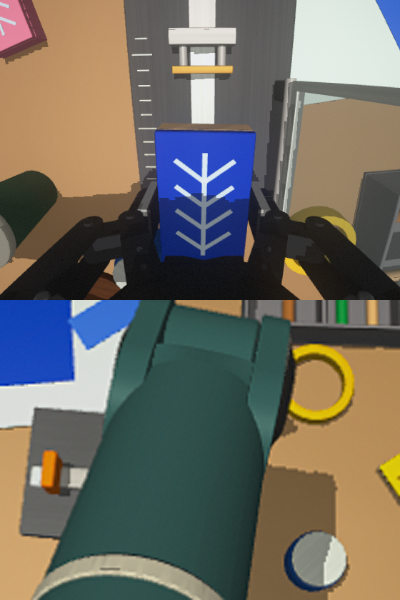

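The wrist view shows the held block centred over the bright strip, with the brass pad at about (203,70) ahead of it. I'll refine the jig offset from this.

```bash
python3 -c "
from go import *
z=np.load('pics/w3.png.npz');im=z['im'];s=dict(eef_pos=z['p'],eef_rot=z['r']);c,T=cam('wrist',s);H=hsv(im)
m=(H[...,0]>15)&(H[...,0]<30)&(H[...,1]>140)&(H[...,2]>150);m[:80]=0;m[125:]=0;m[:,:220]=0;m[:,350:]=0
ys,xs=np.nonzero(m);print('brass px',xs.min(),xs.max(),ys.min(),ys.max())
print('pad',(w2j(onplane(c,T,[(xs.min(),np.percentile(ys,97)),(xs.max(),np.percentile(ys,97))],.039))*1e3).round(1))
for r in (30,85,115):
    q=np.nonzero((H[r,:,1]<50)&(H[r,:,2]>150)&(abs(np.arange(560)-283)<35))[0]
    if len(q): print('strip',r,q.min(),q.max(),(w2j(onplane(c,T,[(q.min(),r),(q.max(),r)],.018))*1e3).round(1).tolist())
m=(H[...,0]>105)&(H[...,0]<130)&(H[...,1]>120)&(H[...,2]>60);m[:150]=0;m[260:]=0;m[:,:210]=0;m[:,360:]=0
ys,xs=np.nonzero(m)
r=ys.min()+3;q=xs[ys==r];print('block end',r,q.min(),q.max(),(w2j(onplane(c,T,[(q.min(),r-3),(q.max(),r-3)],.1315))*1e3).round(1).tolist())
print('tcp',w2j(z['p'])*1e3)
"
```

```text
brass px 241 325 92 102
pad [[-29.3  61.4]
 [ 25.5  61.2]]
strip 30 265 301 [[-14.1, 108.2], [10.4, 108.1]]
strip 85 252 314 [[-23.9, 72.5], [19.9, 72.3]]
strip 115 267 300 [[-13.7, 51.8], [10.2, 51.7]]
block end 185 217 356 [[-27.4, 29.7], [27.9, 29.6]]
tcp [[  0.65192727 -19.36236566]]
```

>>> drive_tool([
  [0, 0, -0.3, 9, -2, 10, 0.3],
  [0, 0, 0, 0, 0, 25, 0.3],
  [0, 0, 0, 0, 0, 25, 0.3],
  [0, 0, 0, 0, 0, 17, 0.3],
  [0, 0, 0, 0, 0, 5, 0.3],
])

```text
clock: 4.72
eef_pos: [0.5932, -0.0032, 0.0483]
eef_rot: [-2.278, -2.156, 0.01]
force: [-0.3, 0.1, -3.3]
finger_gap: 0.0574
grip_force: 44.4
```

>>> drive_tool([
  [0, 0, 0, 0, 0, 2, 0.3],
  [0, 0, 0, 0, 0, 0, 0.3],
  [0, 0, 0, 0, 0, 0, 0.3],
])

```text
clock: 4.97
eef_pos: [0.596, -0.0048, 0.0507]
eef_rot: [-2.283, -2.157, 0.003]
force: [0.2, -0.5, -3.4]
finger_gap: 0.0568
grip_force: 44.4
```

```bash
python3 -c "
from go import *
goj(-2,-10,45,0)"
```

```text
t 4.97 pos [ 0.596  -0.0048  0.0507] yaw -3.24 F [ 0.2 -0.5 -3.4] gap 0.0568 grip 44.4 q7 0.14
turn z 0.37 level xy [-0.12  0.04] shift mm [-4.7  0.7  5.7]
```

>>> drive_tool([
  [0, 0, 0.3, -3, 0, 3, 0.3],
  [0, 0, 0, 0, 0, 2, 0.3],
  [0, 0, 0, 0, 0, 1, 0.3],
  [0, 0, 0, 0, 0, 0, 0.3],
  [0, 0, 0, 0, 0, 0, 0.3],
])

```text
clock: 5.38
eef_pos: [0.5954, -0.0083, 0.0439]
eef_rot: [-2.288, -2.15, 0.005]
force: [-0.8, -0.7, -3.1]
finger_gap: 0.057
grip_force: 44.5
```

>>> drive_tool([
  [0, 0, 0, 0, 0, 1, 0.3],
  [0, 0, 0, 0, 0, 0, 0.3],
])

```text
clock: 5.55
eef_pos: [0.5955, -0.0083, 0.0435]
eef_rot: [-2.288, -2.15, 0.004]
force: [-4.5, 0.2, 8.7]
finger_gap: 0.0575
grip_force: 45.8
```

>>> drive_tool([
  [0, 0, 0, 0, 0, 0, 1],
  [0, 0, 0, 0, 0, 0, 1],
  [0, 0, 0, 0, 0, 0, 1],
  [0, 0, 0, 0, 0, 0, 1],
  [0, 0, 0, 0, 0, 0, 1],
])

```text
clock: 5.97
eef_pos: [0.5954, -0.0083, 0.0428]
eef_rot: [-2.288, -2.15, 0.005]
force: [0.4, 0.7, 0.9]
finger_gap: 0.0854
grip_force: 0.0
```

>>> drive_tool([
  [0, 0, 0, 0, 0, -10, 1],
  [0, 0, 0, 0, 0, -20, 1],
  [0, 0, 0, 0, 0, -30, 1],
  [0, 0, 0, 0, 0, -30, 1],
  [0, 0, 0, 0, 0, -10, 1],
])

```text
clock: 6.38
eef_pos: [0.5972, -0.0085, 0.1475]
eef_rot: [2.289, 2.15, 0.001]
force: [0.5, 0.2, 0.7]
finger_gap: 0.0856
grip_force: 0.0
```

```bash
python3 -c "
from go import *
goj(0,205,110,90)
im,d,s=shot('wrist','w4.png');c,T=cam('wrist',s);H=hsv(im)
m=(H[...,0]>105)&(H[...,0]<130)&(H[...,1]>120)&(H[...,2]>60);m=cv2.morphologyEx(m.astype(np.uint8),cv2.MORPH_CLOSE,np.ones((9,9)))
k=max(cv2.findContours(m,0,2)[0],key=cv2.contourArea);b=cv2.boxPoints(cv2.minAreaRect(k));print(b.tolist())
print((w2j(onplane(c,T,b,.042))*1e3).round(1).tolist())
"
```

```text
t 6.38 pos [ 0.5972 -0.0085  0.1475] yaw -3.59 F [0.5 0.2 0.7] gap 0.0856 grip 0.0 q7 0.09
turn z -89.99 level xy [0.08 0.02] shift mm [ -1.3 213.9  37.8]
[[244.0, 149.0], [323.0, 149.0], [323.0, 272.0], [244.0, 272.0]]
[[-31.8, 39.1], [24.9, 39.2], [28.8, -60.4], [-35.7, -60.5]]
```

View pics/w4.png

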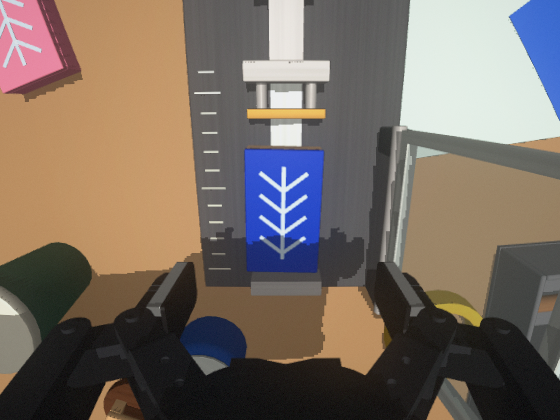

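The block is flat on the bed, centred at (284,210) and square between the pad at (286,113) and the fixed jaw at (286,285). Next I'll go behind the orange tab with the fingers shut and push.

>>> drive_tool([
  [0, 0, 0, 25, 0, 0, 0],
  [0, 0, 0, 40, 0, 0, 0],
  [0, 0, 0, 40, 0, 0, 0],
  [0, 0, 0, 40, 0, 0, 0],
  [0, 0, 0, 40, 0, 0, 0],
])

```text
clock: 6.85
eef_pos: [0.6069, 0.1783, 0.1429]
eef_rot: [-2.289, -2.15, 0.004]
force: [1.0, -0.7, 0.6]
finger_gap: 0.0252
grip_force: 0.0
```

>>> drive_tool([
  [0, 0, 0, 24, 0, 0, 0],
  [0, 0, 0, 0, 0, 20, 0],
  [0, 0, 0, 0, 0, 30, 0],
  [0, 0, 0, 0, 0, 20, 0],
  [0, 0, 0, 0, 0, 7, 0],
])

```text
clock: 7.27
eef_pos: [0.6068, 0.2, 0.0626]
eef_rot: [-2.287, -2.149, 0.011]
force: [-0.5, -0.5, -0.6]
finger_gap: 0.0001
grip_force: 0.0
```

```bash
python3 -c "
from go import *
print(w2j(observe()['eef_pos'])*1e3)
goj(-1.5,180,70,0)
im,d,s=shot('wrist','w5.png')"
```

```text
[[ -4.81305587 199.77112866]]
t 7.27 pos [0.6068 0.2    0.0626] yaw -3.56 F [-0.5 -0.5 -0.6] gap 0.0001 grip 0.0 q7 -0.21
turn z 0.05 level xy [-0.4   0.16] shift mm [-19.8   3.3  -7.3]
```

View pics/w5.png

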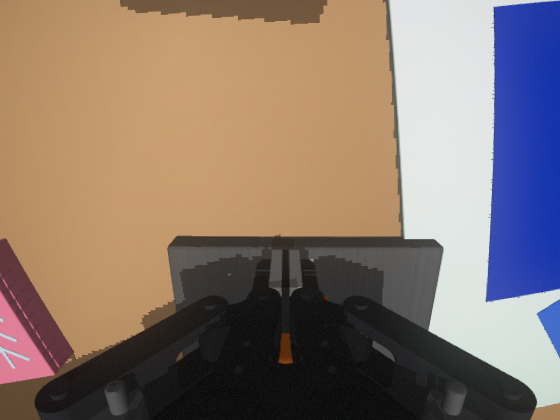

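The fingers are just behind the orange tab, which shows at (286,350). I'll push in short strokes and watch the force.

>>> drive_tool([
  [0, 0, 0, -6, 3, -4, 0],
  [0, 0, 0, -5, 0, 0, 0],
  [0, 0, 0, -4, 0, 0, 0],
  [0, 0, 0, -4, 0, 0, 0],
  [0, 0, 0, -3, 0, 0, 0],
])

```text
clock: 7.73
eef_pos: [0.6107, 0.1784, 0.0708]
eef_rot: [-2.289, -2.15, 0.001]
force: [1.0, 11.0, 4.1]
finger_gap: -0.0002
grip_force: 5.1
```

>>> drive_tool([
  [0, 0, 0, -3, 0, 0, 0],
  [0, 0, 0, -3, 0, 0, 0],
  [0, 0, 0, -3, 0, 0, 0],
  [0, 0, 0, -3, 0, 0, 0],
  [0, 0, 0, -3, 0, 0, 0],
])

```text
clock: 8.15
eef_pos: [0.6098, 0.1652, 0.0708]
eef_rot: [-2.286, -2.151, -0.001]
force: [1.5, 10.8, 4.0]
finger_gap: -0.0002
grip_force: 5.1
```

```bash
python3 -c "
from go import *
print(w2j(observe()['eef_pos'])*1e3)
goj(-1.5,141,65,0)"
```

```text
[[  0.39122102 165.19035016]]
t 8.15 pos [0.6098 0.1652 0.0708] yaw -3.48 F [ 1.5 10.8  4. ] gap -0.0002 grip 5.1 q7 -0.16
turn z 0.12 level xy [-0.07 -0.12] shift mm [-24.2  -1.9   5.8]
```

>>> drive_tool([
  [0, 0, 0, -3, 0, 0, 0],
  [0, 0, 0, -3, 0, 0, 0],
  [0, 0, 0, -3, 0, 0, 0],
  [0, 0, 0, -2, 0, 0, 0],
  [0, 0, 0, -2, 0, 0, 0],
])

```text
clock: 8.57
eef_pos: [0.609, 0.1524, 0.0708]
eef_rot: [-2.286, -2.151, -0.001]
force: [1.8, 12.0, 3.3]
finger_gap: 0.0
grip_force: 5.8
```

>>> drive_tool([
  [0, 0, 0, -2, 0, 0, 0],
  [0, 0, 0, -1, 0, 0, 0],
  [0, 0, 0, 0, 0, 0, 0],
])

```text
clock: 8.82
eef_pos: [0.6088, 0.1492, 0.0708]
eef_rot: [-2.286, -2.151, -0.001]
force: [0.8, 9.4, 4.7]
finger_gap: 0.0001
grip_force: 4.7
```

```bash
python3 -c "
from go import *
print(w2j(observe()['eef_pos'])*1e3)
goj(-1.5,141,65,0)
im,d,s=shot('top','t6.png')
cv2.imwrite('pics/v6.png',cv2.resize(im[120:220,190:350,::-1],(800,500),interpolation=2))"
```

```text
[[  0.40501495 149.15594707]]
t 8.82 pos [0.6088 0.1492 0.0708] yaw -3.49 F [0.8 9.4 4.7] gap 0.0001 grip 4.7 q7 -0.13
turn z 0.11 level xy [-0.08 -0.12] shift mm [-8.2 -1.9  5.8]
```

View pics/v6.png

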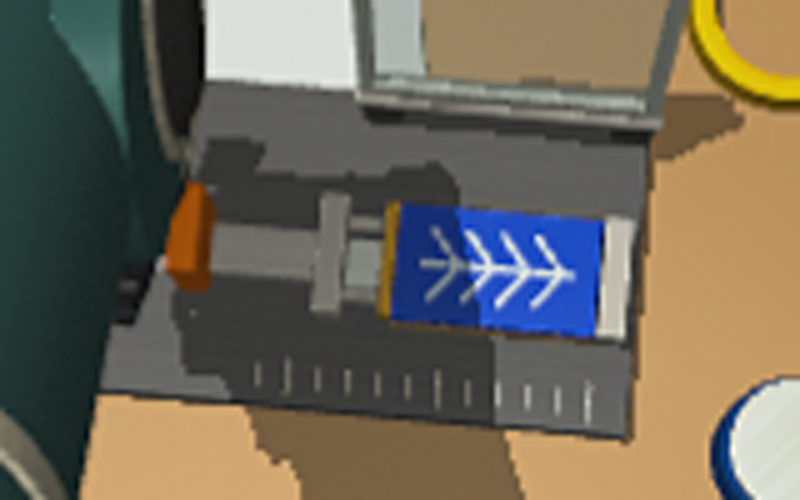

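The top view shows the block seated against the fixed jaw at (615,275), with the brass pad at (390,260) touching it and not yet pressed. I'll push about 8 mm more.

>>> drive_tool([
  [0, 0, 0, -2, 0, 0, 0],
  [0, 0, 0, -2, 0, 0, 0],
  [0, 0, 0, -2, 0, 0, 0],
  [0, 0, 0, -1, 0, 0, 0],
])

```text
clock: 9.2
eef_pos: [0.6084, 0.1427, 0.0708]
eef_rot: [-2.286, -2.151, -0.002]
force: [2.2, 14.1, 3.8]
finger_gap: -0.0
grip_force: 6.9
```

>>> drive_tool([
  [0, 0, 0, -1, 0, 0, 0],
  [0, 0, 0, -1, 0, 0, 0],
  [0, 0, 0, 0, 0, 0, 0],
])

```text
clock: 9.45
eef_pos: [0.6083, 0.1409, 0.0709]
eef_rot: [-2.286, -2.151, -0.002]
force: [2.4, 12.1, 3.7]
finger_gap: 0.0
grip_force: 6.4
```

```bash
python3 -c "
from go import *
print(w2j(observe()['eef_pos'])*1e3,observe()['force'])
im,d,s=shot('top','t7.png')
def col(n):
    z=np.load(n);H=hsv(z['im']);h,s,v=H[...,0],H[...,1],H[...,2]
    t=comp((h>3)&(h<18)&(s>170)&(v>90)&(np.indices(h.shape)[0]>150)&(np.indices(h.shape)[0]<185),(228,167)); b=comp((h>18)&(h<30)&(s>120)&(v>90)&(np.indices(h.shape)[1]<285)&(np.indices(h.shape)[1]>255),(268,172))
    f=lambda m:np.c_[np.nonzero(m)[::-1]].mean(0)
    bl=comp((h>105)&(h<130)&(s>120)&(v>60),(290,174))
    print(n,[(f(m).round(1).tolist(),int(m.sum())) for m in (t,b,bl)],(w2j(onplane(c,T,[f(b)],.039))*1e3).round(1),(w2j(onplane(c,T,[f(t)],.073))*1e3).round(1),(w2j(onplane(c,T,[f(bl)],.042))*1e3).round(1))
col('pics/t6.png.npz');col('pics/t7.png.npz')
cv2.imwrite('pics/v7.png',cv2.resize(im[120:220,190:350,::-1],(800,500),interpolation=2))"
```

```text
[[  0.37811909 140.88699438]] [ 2.35695388 12.14757736  3.66422477]
pics/t6.png.npz [([227.2, 167.3], 127), ([267.2, 170.8], 55), ([289.3, 173.6], 785)] [[ 1.  34.7]] [[ -5.7 127.9]] [[ -1.6 -19.8]]
pics/t7.png.npz [([230.9, 167.9], 117), ([267.6, 170.9], 54), ([289.6, 173.5], 787)] [[ 0.9 33.7]] [[ -6.3 119.1]] [[ -1.4 -20.6]]
```

View pics/v7.png

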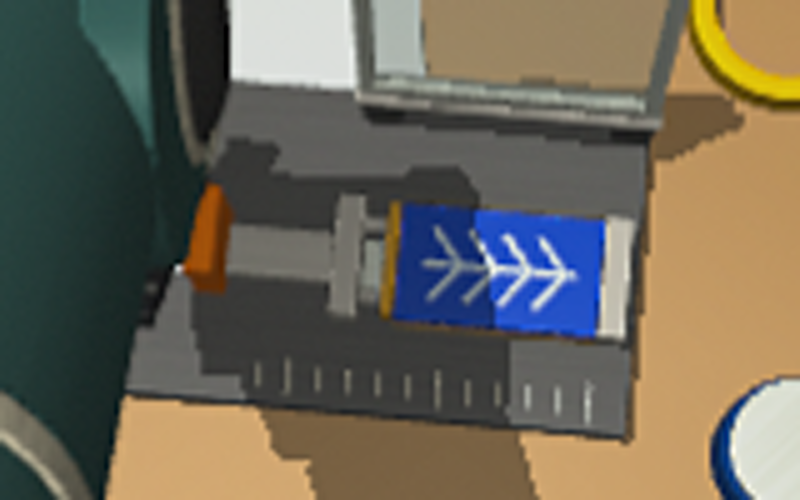

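The pad is pressed in about 7–8 mm: the tab moved 8.5 mm while the pad moved about 1 mm. The block sits square on the fixed jaw. Next is the lid, so I'll retreat, rise above it, and then grip the bar.

>>> drive_tool([
  [0, 0, 0, 10, 0, 0, 0],
  [0, 0, 0, 5, 0, -20, 0],
  [0, 0, 0, 0, 0, -35, 0],
  [0, 0, 0, 0, 0, -40, 0],
  [0, 0, 0, 0, 0, -40, 0],
])

```text
clock: 9.92
eef_pos: [0.6084, 0.1533, 0.2062]
eef_rot: [-2.288, -2.149, 0.007]
force: [0.1, -0.8, 0.5]
finger_gap: 0.0
grip_force: 0.0
```

>>> drive_tool([
  [0, 0, 0, 0, 0, -40, 0.6],
  [0, 0, 0, 0, 0, -25, 0.6],
  [0, 0, 0, 0, 0, -10, 0.6],
  [0, 0, 0, 0, 0, 0, 0.6],
])

```text
clock: 10.25
eef_pos: [0.61, 0.1536, 0.2825]
eef_rot: [-2.29, -2.151, -0.001]
force: [-0.6, -1.1, -0.3]
finger_gap: 0.0483
grip_force: 0.0
```

```bash
python3 -c "
from go import *
go(.7063,-.0245,.285,np.degrees(th))
print('hinge',j2w([.078,-.0175]),'closed bar',j2w([-.102,-.0175]))"
```

```text
t 10.25 pos [0.61   0.1536 0.2825] yaw -3.58 F [-0.6 -1.1 -0.3] gap 0.0483 grip 0.0 q7 -0.22
turn z 0.03 level xy [ 0.02 -0.04] shift mm [-171.7  107.3   -2.6]
hinge [[ 0.67579002 -0.02205134]] closed bar [[ 0.49614698 -0.01072087]]
```

>>> drive_tool([
  [0, 0, 0, -34, 21, 0, 0.6],
  [0, 0, 0, -34, 21, 0, 0.6],
  [0, 0, 0, -34, 21, 0, 0.6],
  [0, 0, 0, -34, 22, 0, 0.6],
  [0, 0, 0, -34, 22, 0, 0.6],
])

```text
clock: 10.67
eef_pos: [0.7056, -0.0245, 0.2777]
eef_rot: [-2.287, -2.149, 0.007]
force: [0.3, 0.7, -0.1]
finger_gap: 0.0514
grip_force: 0.0
```

>>> drive_tool([
  [0, 0, 0, 0, 0, 0, 0.6],
  [0, 0, 0, 0, 0, 0, 0.6],
])

```text
clock: 10.83
eef_pos: [0.7053, -0.0259, 0.2771]
eef_rot: [-2.292, -2.144, 0.009]
force: [-0.1, 1.5, -1.3]
finger_gap: 0.0511
grip_force: 0.0
```

```bash
python3 -c "
from go import *
go(.7063,-.0245,.232,np.degrees(th))
im,d,s=shot('wrist','w8.png');c,T=cam('wrist',s);H=hsv(im)
m=comp(((H[...,0]<6)|(H[...,0]>174))&(H[...,1]>150)&(H[...,2]>80),(285,260))
ys,xs=np.nonzero(m);print(xs.min(),xs.max(),ys.min(),ys.max(),m.sum())
for r in range(ys.min(),ys.max(),12):
    q=xs[ys==r]; print(r,q.min(),q.max(),d[r,int(q.mean())],onplane(c,T,[(q.mean(),r)],.228)[0].round(4))
"
```

```text
t 10.83 pos [ 0.7053 -0.0259  0.2771] yaw -3.81 F [-0.1  1.5 -1.3] gap 0.0511 grip 0.0 q7 0.09
turn z -0.20 level xy [-0.35  0.14] shift mm [ 1.6  1.2 45.1]
276 296 146 324 3347
146 277 279 0.1650986 [0.7038 0.0314 0.228 ]
158 276 295 0.16531473 [0.7074 0.0247 0.228 ]
170 276 296 0.1664554 [0.7073 0.0181 0.228 ]
182 276 295 0.16830365 [0.7066 0.0113 0.228 ]
194 276 295 0.17133467 [0.7061 0.0044 0.228 ]
206 276 295 0.17245407 [ 0.7056 -0.0026  0.228 ]
218 277 295 0.17592475 [ 0.7055 -0.0099  0.228 ]
230 277 295 0.17749585 [ 0.705  -0.0173  0.228 ]
242 277 295 0.17801812 [ 0.7045 -0.0249  0.228 ]
254 277 295 0.18156959 [ 0.704  -0.0328  0.228 ]
266 277 295 0.1835348 [ 0.7035 -0.0408  0.228 ]
278 277 294 0.18668611 [ 0.7026 -0.0491  0.228 ]
290 278 294 0.18800692 [ 0.7024 -0.0577  0.228 ]
302 278 294 0.19029745 [ 0.7018 -0.0666  0.228 ]
314 278 294 0.19537254 [ 0.7012 -0.0757  0.228 ]
```

View pics/w8.png

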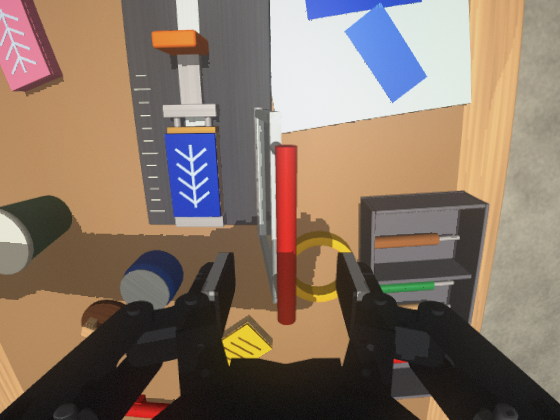

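The wrist view shows the red bar at (286,235), centred between the open fingers. I'll descend and grip it lightly.

>>> drive_tool([
  [0, 0, 0, 2, 0, 15, 0.6],
  [0, 0, 0, 0, 0, 20, 0.6],
  [0, 0, 0, 0, 0, 11, 0.6],
  [0, 0, 0, 0, 0, 0, 0.6],
  [0, 0, 0, 0, 0, 0, 0.3],
], newtons=20)

```text
clock: 11.3
eef_pos: [0.7051, -0.0201, 0.2331]
eef_rot: [-2.287, -2.15, 0.006]
force: [0.5, 1.2, 0.8]
finger_gap: 0.0408
grip_force: 0.0
```

>>> drive_tool([
  [0, 0, 0, 0, 0, 0, 0.1],
  [0, 0, 0, 0, 0, 0, 0.1],
  [0, 0, 0, 0, 0, 0, 0.1],
  [0, 0, 0, 0, 0, 0, 0.1],
  [0, 0, 0, 0, 0, 0, 0.1],
])

```text
clock: 11.72
eef_pos: [0.7058, -0.0209, 0.2346]
eef_rot: [-2.289, -2.151, 0.003]
force: [-1.3, 0.8, 7.2]
finger_gap: 0.011
grip_force: 20.9
```

```bash
python3 -c "
from go import *
go(.7063,-.0245,.231,np.degrees(th))
s=observe();p=w2j(s['eef_pos'])[0]*1e3
# grasp point relative to the hinge, then arc rows in tool axes (tool x=+jig y, y=+jig x, z=down)
g=np.array([p[0],s['eef_pos'][2]*1e3-3])-[78,50];r=np.hypot(*g);a=np.arctan2(g[1],-g[0]);print('r',r,'lid angle',a)
A=np.linspace(a,0,17);x=-180*np.cos(A)*1+0;z=180*np.sin(A)
print(np.c_[A[1:],np.diff(x),-np.diff(z)].round(2).tolist())
"
```

```text
t 11.72 pos [ 0.7058 -0.0209  0.2346] yaw -3.57 F [-1.3  0.8  7.2] gap 0.0110 grip 20.9 q7 0.10
turn z 0.04 level xy [-0.1   0.03] shift mm [-3.6  0.7  3.6]
r 183.9978612391954 lid angle 1.7340113048572694
[[1.63, -19.38, -2.12], [1.52, -19.5, -0.01], [1.41, -19.39, 2.1], [1.3, -19.04, 4.18], [1.19, -18.48, 6.22], [1.08, -17.7, 8.18], [0.98, -16.71, 10.05], [0.87, -15.53, 11.79], [0.76, -14.16, 13.4], [0.65, -12.63, 14.86], [0.54, -10.95, 16.14], [0.43, -9.14, 17.22], [0.33, -7.22, 18.11], [0.22, -5.22, 18.79], [0.11, -3.16, 19.24], [0.0, -1.06, 19.47]]
```

>>> drive_tool([
  [0, 0, 0, 0, -6, 0, 0.1],
  [0, 0, 0, 0, -10, -1, 0.1],
  [0, 0, 0, 0, -10, -1, 0.1],
  [0, 0, 0, 0, -10, 0, 0.1],
  [0, 0, 0, 0, -10, 0, 0.1],
])

```text
clock: 12.13
eef_pos: [0.6598, -0.018, 0.2365]
eef_rot: [-2.289, -2.151, 0.002]
force: [3.2, 0.4, -1.5]
finger_gap: 0.0109
grip_force: 20.4
```

```bash
cat > arc.py <<'E'
from go import *
s=observe();p=w2j(s['eef_pos'])[0]*1e3
g=np.array([p[0],s['eef_pos'][2]*1e3-3])-[78,50];print('t %.1f'%s['clock'],'jig',p,'r %.1f'%np.hypot(*g),'ang %.3f'%np.arctan2(g[1],-g[0]),'F',s['force'].round(1),'gap',s['finger_gap'],'grip',s['grip_force'])
E
python3 arc.py
```

```text
t 12.1 jig [ 61.81800565 -14.4864007 ] r 184.2 ang 1.483 F [ 3.2  0.4 -1.5] gap 0.010875459073964163 grip 20.37003993988037
```

>>> drive_tool([
  [0, 0, 0, 0, -10, 1, 0.1],
  [0, 0, 0, 0, -10, 1.5, 0.1],
  [0, 0, 0, 0, -10, 2, 0.1],
  [0, 0, 0, 0, -9.5, 3, 0.1],
  [0, 0, 0, 0, -9.5, 3, 0.1],
])

```text
clock: 12.55
eef_pos: [0.6108, -0.015, 0.2259]
eef_rot: [-2.289, -2.151, 0.002]
force: [4.3, 0.6, -1.3]
finger_gap: 0.0112
grip_force: 20.0
```

>>> drive_tool([
  [0, 0, 0, 0, -9, 4, 0.1],
  [0, 0, 0, 0, -9, 4, 0.1],
  [0, 0, 0, 0, -9, 5, 0.1],
  [0, 0, 0, 0, -8.5, 5, 0.1],
  [0, 0, 0, 0, -8, 6, 0.1],
])

```text
clock: 12.97
eef_pos: [0.5673, -0.0123, 0.2021]
eef_rot: [-2.289, -2.151, 0.002]
force: [0.9, 1.5, 2.8]
finger_gap: 0.0111
grip_force: 20.1
```

```bash
python3 arc.py
```

```text
t 13.0 jig [-30.93698451 -14.58376852] r 184.7 ang 0.940 F [0.9 1.5 2.8] gap 0.011063017785695567 grip 20.114045441150665
```

>>> drive_tool([
  [0, 0, 0, 0, -8, 6, 0.1],
  [0, 0, 0, 0, -7.5, 6.5, 0.1],
  [0, 0, 0, 0, -7, 7, 0.1],
  [0, 0, 0, 0, -7, 7.5, 0.1],
  [0, 0, 0, 0, -6.5, 7.5, 0.1],
])

```text
clock: 13.38
eef_pos: [0.5308, -0.0101, 0.1664]
eef_rot: [-2.289, -2.15, 0.004]
force: [10.2, -0.1, -5.1]
finger_gap: 0.0115
grip_force: 19.4
```

>>> drive_tool([
  [0, 0, 0, 0, -6, 8, 0.1],
  [0, 0, 0, 0, -5.5, 8.5, 0.1],
  [0, 0, 0, 0, -5, 8.5, 0.1],
  [0, 0, 0, 0, -4.5, 9, 0.1],
  [0, 0, 0, 0, -4, 9, 0.1],
])

```text
clock: 13.8
eef_pos: [0.5068, -0.0086, 0.1238]
eef_rot: [2.289, 2.151, -0.001]
force: [14.2, 0.7, -3.8]
finger_gap: 0.0112
grip_force: 19.5
```

```bash
python3 arc.py
```

```text
t 13.8 jig [-91.54565875 -14.69291604] r 183.7 ang 0.395 F [14.2  0.7 -3.8] gap 0.01115868848909179 grip 19.527203142642975
```

>>> drive_tool([
  [0, 0, 0, 0, -2, 8, 0.1],
  [0, 0, 0, 0, -2, 9, 0.1],
  [0, 0, 0, 0, -2, 9, 0.1],
  [0, 0, 0, 0, -2, 9, 0.1],
  [0, 0, 0, 0, -1, 8, 0.1],
])

```text
clock: 14.22
eef_pos: [0.4967, -0.008, 0.0802]
eef_rot: [-2.288, -2.15, 0.004]
force: [4.1, 2.0, 2.9]
finger_gap: 0.0105
grip_force: 19.9
```

```bash
python3 arc.py
```

```text
t 14.2 jig [-101.64081664  -14.77450488] r 181.7 ang 0.150 F [4.1 2.  2.9] gap 0.010500855083111695 grip 19.918748438358307
```

>>> drive_tool([
  [0, 0, 0, 0, -1, 5, 0.1],
  [0, 0, 0, 0, 0, 4, 0.1],
  [0, 0, 0, 0, 0, 4, 0.1],
  [0, 0, 0, 0, 0, 3, 0.1],
  [0, 0, 0, 0, 0, 2, 0.1],
])

```text
clock: 14.63
eef_pos: [0.4957, -0.008, 0.0627]
eef_rot: [-2.288, -2.15, 0.005]
force: [4.2, 2.5, 1.8]
finger_gap: 0.0112
grip_force: 19.8
```

>>> drive_tool([
  [0, 0, 0, 0, 0, 2, 0.1],
  [0, 0, 0, 0, 0, 1, 0.1],
  [0, 0, 0, 0, 0, 1, 0.1],
])

```text
clock: 14.88
eef_pos: [0.4957, -0.0082, 0.0598]
eef_rot: [-2.288, -2.149, 0.004]
force: [-6.1, 2.4, 31.3]
finger_gap: 0.0107
grip_force: 23.1
```

```bash
python3 arc.py
```

```text
t 14.9 jig [-102.56681709  -14.965723  ] r 180.7 ang 0.038 F [-6.1  2.4 31.3] gap 0.010700707730669412 grip 23.143744468688965
```

>>> drive_tool([
  [0, 0, 0, 0, 0, -2, 0.1],
  [0, 0, 0, 0, 0, 0, 0.3],
  [0, 0, 0, 0, 0, 0, 0.3],
  [0, 0, 0, 0, 0, 0, 0.3],
  [0, 0, 0, 0, 0, -5, 0.3],
])

```text
clock: 15.3
eef_pos: [0.4949, -0.0082, 0.0654]
eef_rot: [-2.288, -2.149, 0.007]
force: [-0.6, 0.1, -0.8]
finger_gap: 0.0259
grip_force: 0.0
```

>>> drive_tool([
  [0, 0, 0, 0, 0, -15, 0.3],
  [0, 0, 0, 0, 0, -25, 0.3],
  [0, 0, 0, 0, 0, -30, 0.1],
  [0, 0, 0, 0, 0, -20, 0],
  [0, 0, 0, 0, 0, 0, 0],
])

```text
clock: 15.72
eef_pos: [0.4975, -0.0081, 0.1599]
eef_rot: [2.289, 2.15, 0.002]
force: [1.7, 0.4, 0.6]
finger_gap: -0.0002
grip_force: 0.0
```

```bash
cat > bar.py <<'E'
from go import *
import sys
im,d,s=shot('wrist',sys.argv[1]);c,T=cam('wrist',s);H=hsv(im)
m=comp(((H[...,0]<6)|(H[...,0]>174))&(H[...,1]>150)&(H[...,2]>80),(285,230))
ys,xs=np.nonzero(m);print(xs.min(),xs.max(),ys.min(),ys.max(),m.sum())
o,dr=rays(c,T,np.c_[xs,ys]);P=o+dr*d[ys,xs][:,None];print('bar top by depth: z pct',np.percentile(P[:,2],[10,50,90]).round(4),(w2j(P.mean(0))*1e3).round(1))
im,d,s=shot('scene',sys.argv[1][:-4]+'s.png')
E
python3 arc.py; python3 bar.py w9.png
```

```text
t 15.7 jig [-100.77469192  -14.79816915] r 208.3 ang 0.539 F [1.7 0.4 0.6] gap -0.00023748853562918174 grip 0.0
275 290 143 249 1536
bar top by depth: z pct [0.0531 0.0552 0.0564] [[-103.9   -1.1]]
```

View pics/w9.png

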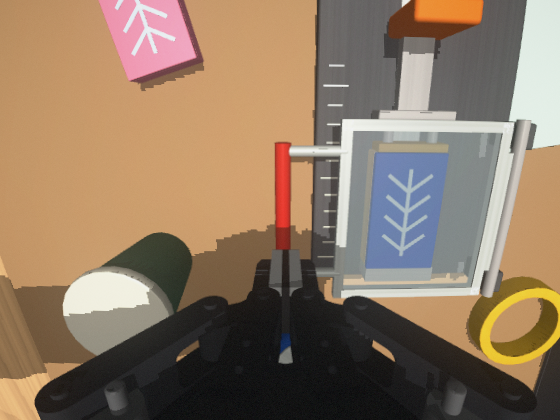

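The lid lies flat over the block, with the red bar at (283,195) and its top at about 55 mm against 56 mm expected when closed. I'll confirm with a gentle press on the bar.

>>> drive_tool([
  [0, 0, 0, 0, -3, 25, 0],
  [0, 0, 0, 0, 0, 25, 0],
  [0, 0, 0, 0, 0, 15, 0],
  [0, 0, 0, 0, 0, 8, 0],
  [0, 0, 0, 0, 0, 2, 0],
])

```text
clock: 16.23
eef_pos: [0.4917, -0.0081, 0.0794]
eef_rot: [-2.287, -2.148, 0.009]
force: [-0.9, 0.2, 1.0]
finger_gap: -0.0
grip_force: 0.0
```

>>> drive_tool([
  [0, 0, 0, 0, 0, 1, 0],
  [0, 0, 0, 0, 0, 1, 0],
  [0, 0, 0, 0, 0, 0, 0],
])

```text
clock: 16.48
eef_pos: [0.4932, -0.0078, 0.0797]
eef_rot: [-2.289, -2.15, 0.003]
force: [-0.2, 0.0, 0.9]
finger_gap: -0.0001
grip_force: 0.0
```

>>> drive_tool([
  [0, 0, 0, 0, 1, 1, 0],
  [0, 0, 0, 0, 0, 1, 0],
  [0, 0, 0, 0, 0, 0, 0],
])

```text
clock: 16.73
eef_pos: [0.4944, -0.0078, 0.0778]
eef_rot: [-2.289, -2.15, 0.003]
force: [-1.3, -0.1, 10.5]
finger_gap: -0.0001
grip_force: 5.2
```

>>> drive_tool([
  [0, 0, 0, 0, 0, 1, 0],
  [0, 0, 0, 0, 0, 0, 0],
])

```text
clock: 16.9
eef_pos: [0.4945, -0.0078, 0.0774]
eef_rot: [-2.289, -2.15, 0.002]
force: [-7.3, 0.6, 27.6]
finger_gap: -0.0001
grip_force: 14.3
```

>>> drive_tool([
  [0, 0, 0, 0, 0, -10, 0],
  [0, 0, 0, 0, 0, -30, 0],
  [0, 0, 0, 0, 0, -35, 0],
  [0, 0, 0, 0, 0, -40, 0],
  [0, 0, 0, 0, 0, -40, 0],
])

```text
clock: 17.32
eef_pos: [0.4938, -0.0081, 0.2331]
eef_rot: [-2.289, -2.149, 0.006]
force: [0.4, 0.3, 0.1]
finger_gap: -0.0001
grip_force: 0.0
```

>>> drive_tool([
  [0, 0, 0, 40, 0, 0, 0],
  [0, 0, 0, 40, 0, 0, 0],
  [0, 0, 0, 40, 0, 0, 0],
  [0, 0, 0, 40, 0, 0, 0],
  [0, 0, 0, 40, 0, 0, 0],
])

```text
clock: 17.73
eef_pos: [0.5066, 0.1938, 0.2316]
eef_rot: [-2.288, -2.15, 0.003]
force: [1.6, -0.9, 0.2]
finger_gap: -0.0
grip_force: 0.0
```

>>> drive_tool([
  [0, 0, 0, 30, -40, 0, 0],
  [0, 0, 0, 20, -40, 0, 0],
  [0, 0, 0, 0, 0, 0, 0],
  [0, 0, 0, 0, 0, 0, 0],
])

```text
clock: 18.07
eef_pos: [0.4376, 0.2412, 0.2316]
eef_rot: [-2.284, -2.154, 0.004]
force: [0.6, -1.0, 0.6]
finger_gap: -0.0001
grip_force: 0.0
```

```bash
python3 -c "
from go import *
a,_,_=shot('top','t10.png');b,_,_=shot('scene','s10.png')
print(observe()['clock'],observe()['force'],observe()['eef_pos'])
cv2.imwrite('pics/v10.png',np.hstack([cv2.resize(a[120:260,180:340,::-1],(400,350),interpolation=2),cv2.resize(b[190:330,200:360,::-1],(400,350),interpolation=2)]))"
```

```text
18.1667 [ 0.02521309 -0.09740921  0.67490409] [0.43957581 0.23940745 0.23159879]
```

View pics/v10.png

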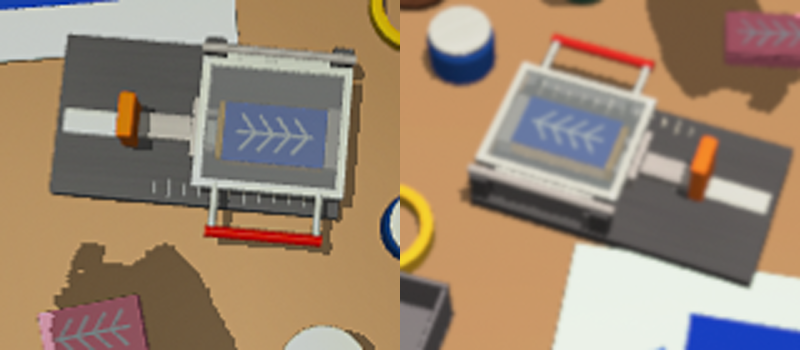

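Both views show the lid closed over the clamped block, with the tab at (127,118) in the top view and the bystanders where they were.

```bash
python3 -c "
from cell import *
print(hand_in())"
```

```text
the job is handed in; nothing more can be done
None
```

The job is handed in: the blue block lies flat, blue face up and square against the fixed jaw, the brass pad is pressed in about 7–8 mm by camera estimate, the lid is fully closed, and the final views show nothing else disturbed.

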